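Set the kitchen tap to fill the pot with cold water

ROBOT

A 6-joint arm with a two-finger parallel gripper is mounted at the origin on the work surface. World frame = base frame: x ahead of the robot, y to its left, z up, the work surface at z = 0. Lengths are in m, angles in rad, forces in N, time in s.
With the tool pointing down it reaches from about 0.2 to 0.875 m from the base axis. Payload 3.4 kg.
Tool frame: the origin (TCP) lies between the finger pads; the fingertips stand 25 mm ahead of it and the grasp point (between the pads) lies 6 mm ahead of it (r.nose_length is the z of the fingertips in the tool frame, in m); z points along the fingers, y is the line along which they close (so a half turn about z gives the same grasp; the last joint's range is limited). The gripper opens to 94 mm and grips with 3 to 60 N. Pads are 16 mm wide; open, the fingers measure 119 mm over their backs; the gripper's body (75 mm by 177 mm) begins 78 mm behind the grasp point.
Start: joints at [-1.445, 0.276, 1.505, -0, 1.361, -0.121], TCP at [0.14, -0.558, 0.23] pointing down, gripper open.
Joint ranges: [-2.89, 2.89], [-0.75, 2.08], [0.22, 2.7], [-1.18, 4.32], [0.11, 2.71], [-2.7, 2.7]. Speed limits (rad/s): [2.57, 2.57, 3.14, 3.14, 3.14, 3.14].

INTERFACE

Orientations are given as a unit quaternion [w, x, y, z].
In Python, from plant import r, gripper_to, inverse_kinematics, vision, models, telemetry gives the robot as it stands. Calls block until the motion is done:
- r.move_to(position, orientation): joint-space move of the TCP to a pose.
- r.move_l(position, rot=None, vel=0.15, guard=None): straight line of the TCP; rot=None keeps the orientation; vel is the mean speed in m/s. With guard (N) it stops when the force on the tool has changed by that much, and returns True; else False.
- r.movej(angles): joint-space move.
- gripper_to(opening, f_grip=None): finger opening in m; f_grip is the grip in N (None keeps the last); returns when the fingers have stopped.
- r.hold(seconds).
- inverse_kinematics(position, orientation): joint angles nearest the present ones, or None.
- vision.snapshot(name): name is "scene" or "top" or "wrist"; returns the picture (384x512x3 uint8, red, green, blue); there is no depth.
- vision.get_calibration(name): a dict with "fx", "fy", "cx", "cy" (pixels), "position" and "orientation" of the camera in the world. Camera axes: x right, y down, z forward; pixel columns grow to the right and rows downward; lengths in m; the calibration is good to about 2 mm. A picture is of the moment at which its call begins: read the wrist's pose just before it. get_calibration takes no time and is no camera call; for the wrist camera it gives the pose at the moment of the call.
A pose or a line that the arm cannot do raises r.PlanningError and nothing moves.
- r.sign_off(): hands the job in; it is judged then, once.
Trained networks look in the newest picture that a camera, given by its name, has taken for a name from the list of things; names that differ only in an ending like _2 or _b are one class to them, and where a whole thing is asked for, a point or a joint stands for the part that bears it (a point fixed in the world has none). Each returns a list of dicts, best first, with "score" (0 to 1); they miss things now and then, are a little off and sometimes report something else, mostly with a low value. They report only what shows in the picture. A call takes as long as a camera call.
- models.boxes_of(thing, camera): "at" ([x, y, z] in m, in world coordinates, good to about 4 mm: the middle of the surface that is visible of it).
- models.regions_of(thing, camera): "pixels" (384x512 bool, what is visible of it).
- models.mark_of(thing, camera): "at" ([x, y, z] in m, in world coordinates, good to about 4 mm: a listed point, or the origin of a listed thing).
Readings, each from a call of its own:
- telemetry.current_t(): time.
- telemetry.current_joints(): joint angles.
- telemetry.current_dq(): joint speeds.
- telemetry.current_joint_efforts(): joint torques, N m.
- telemetry.current_ee_pos(): TCP position.
- telemetry.current_tool_rot(): TCP orientation.
- telemetry.current_wrist_force(): force on the tool from outside, world axes, zero at the start.
- telemetry.current_torque(): the same for the moment, N m.
- telemetry.current_opening(): finger opening in m.
- telemetry.current_finger_force(): force on a finger pad.
Only numpy, scipy, OpenCV 4.12 (cv2) and the standard library are available. Lean on these libraries where they do the work, as an engineer would, in place of code of your own. Each camera call takes 0.05 s, during which the arm holds its last target. There are 200 camera calls.

TASK

Get the tap ready to fill the red pot with cold water: with a fingertip, push the spout round until its outlet is over the red pot, as near above the middle of the pot as the spout will go, and push the lever on top of the tap sideways, fully round to the cold stop (the blue mark, on the robot's right). Leave the water off, so do not raise the lever, and do not lift, move or knock the pot or anything else standing in and around the sink.

Things in the scene. Friction and masses are not known exactly. Their poses are not given: they have to be found in the camera images.
- tap_foot (a point): Foot of the chrome single-lever mixer tap: the point where the tap's vertical turning axis meets the steel sink deck, 2 mm above the marble worktop. The column is 47 mm in diameter (62 mm at its foot) and 141 mm tall, on the far side of a double-bowl steel sink. Spout and lever both turn about this axis. Frame parallel to the world's.
- sink_divider (a point): Middle of the top of the 24 mm wide divider between the two sink bowls, 220 mm nearer the robot than the tap axis, on the level of the sink deck. The bowls lie left (+y) and right (-y) of it, each 340 mm (x) by 333 mm (y) and 180 mm deep; their walls on the tap's side are 50 mm from the tap axis.
- spout (a joint): Swivel angle of the spout about the tap axis (rad). 0: it points straight at the robot (-x). Positive: the outlet swings to -y (robot's right), negative: to +y (left); the outlet is at tap_foot + 0.236*(-cos q, -sin q). Stops at -1.3 and 1.3. Starts roughly over the divider. Stiff friction of 0.5 N m (about 3 N at the push point); stays where it is left, no spring.
- outlet (a point): Outlet of the spout: centre of the lower end of its nozzle (25 mm diameter), 236 mm from the tap axis and 130 mm above the deck.
- spout_push (a point): Point on the spout's centre line 190 mm from the tap axis, about 160 mm above the deck, a good place to push sideways. The spout is a round chrome bar 21 mm in diameter; it leaves the column 70 mm above the deck, rises through 134 mm at 110 mm from the axis to 163 mm at 212 mm, then bends down to the nozzle. The space beneath it is free.
- mixer (a joint): Sideways angle of the lever about the tap axis (rad), independent of the spout. 0: lever points straight at the robot (-x), mixed water. Positive: the tip swings towards -y (robot's right), colder; full cold is the hard stop at 0.8. Negative: towards +y, hotter, stop at -0.8. Light friction (about 2 N at the tip), stays where it is left.
- handle (a joint): Lift of the lever (rad): 0 is down, water off, resting on its stop; positive raises the tip and opens the water (up to 0.45). Friction of 0.35 N m holds it against light rubbing.
- lever_push (a point): Point in the middle of the lever's blade, 92 mm from the tap axis and 180 mm above the deck, a good place to push sideways. The blade is a flat chrome bar 19 mm wide and 9 mm thick, rising gently from the cap on top of the column (cap 49 mm in diameter, its top 179 mm above the deck) to its tip.
- lever_tip (a point): Free end of the lever's blade, 110 mm from the tap axis and 184 mm above the deck, with its upper edge at 190 mm at most.
- pot: Round red enamelled cooking pot, open on top, 160 mm in diameter (inside 154 mm) and 115 mm tall, with two steel loop handles, each reaching 105 mm from the centre. It stands in one of the two sink bowls (left or right). Origin: centre of its underside, on the bowl's floor 180 mm below the worktop; z up.
- pot_rim (a point): Centre of the mouth of the red pot, at rim height.
- mixing_bowl: White ceramic mixing bowl, 170 mm in diameter and 75 mm tall, in the other sink bowl. Origin: centre of its underside. Bystander.
- caddy: Black and steel soap and sponge caddy with a pump top, 150 mm wide (y) by 72 mm, 143 mm tall, on the sink deck left or right of the tap. Origin: centre of its underside. Bystander.
- mug: Blue ceramic mug, 82 mm in diameter, 92 mm tall, on the sink deck on the other side of the tap. Origin: centre of its underside. Bystander.
- brush: Wooden dish brush lying on the worktop to the left of the sink, about 200 mm long and under 40 mm high. Bystander.
- spice_jar: Small amber glass jar with a black lid, 52 mm in diameter and 95 mm tall, standing on the worktop beside the sink, left or right. Origin: centre of its underside. Bystander.
- tumbler: Green plastic tumbler, 70 mm in diameter and 100 mm tall, on the worktop on the other side of the sink. Origin: centre of its underside. Bystander.

How it is judged:
By the outcome, as a careful person would: the job done as asked, in the order asked, and still so for the second after the job is handed in, with the robot touching nothing.
It also fails if it takes over 59 s, if anything falls off the work surface, if the arm or the gripper's body presses on something with over 40 N, if the wrist force passes 120 N, or if a joint passes its speed limit or range.

## Working session

There is one attempt and no reset: what is moved stays moved. The work goes in short steps, each a Python script; the robot and the scene stay as the last script left them, time stands still between calls to the robot, and variables do not carry over. Pictures are saved under pics/ and viewed, at most 10 in all, crops included, and the job is handed in when it is done.

```bash
mkdir -p pics; ls; python3 - <<'E'
from plant import r, vision, models, telemetry
import cv2, numpy as np
for c in ("scene","top"):
    im=vision.snapshot(c); cv2.imwrite(f"pics/{c}0.png",im[:,:,::-1])
    k=vision.get_calibration(c); print(c,{a:np.round(b,3) for a,b in k.items()})
    for t in ("tap_foot","sink_divider","outlet","spout_push","lever_push","lever_tip","pot","pot_rim","mixing_bowl","caddy","mug","spice_jar","tumbler"):
        print(t,[(np.round(d["at"],3).tolist(),round(d["score"],2)) for d in models.mark_of(t,c)[:2]])
print(telemetry.current_t(),r.nose_length,telemetry.current_tool_rot())
E
```

```text
pics
scene {'fx': np.float64(496.238), 'fy': np.float64(496.238), 'cx': np.float64(261.865), 'cy': np.float64(192.1), 'position': array([1.555, 0.555, 1.031]), 'orientation': array([-0.206,  0.483,  0.777, -0.346])}
tap_foot [([0.697, -0.008, 0.005], 0.64)]
sink_divider [([0.479, -0.012, 0.006], 0.81)]
outlet [([0.471, -0.06, 0.127], 0.81)]
spout_push [([0.514, -0.054, 0.165], 0.64)]
lever_push [([0.622, 0.05, 0.185], 0.97), ([0.507, -0.171, -0.062], 0.16)]
lever_tip [([0.61, 0.059, 0.182], 0.87)]
pot [([0.514, -0.17, -0.18], 0.64)]
pot_rim [([0.506, -0.171, -0.063], 0.78)]
mixing_bowl [([0.514, 0.12, -0.179], 0.87)]
caddy [([0.723, -0.248, -0.001], 0.63)]
mug [([0.728, 0.236, 0.002], 0.63)]
spice_jar [([0.457, 0.428, -0.002], 0.71), ([0.724, 0.231, -0.0], 0.62)]
tumbler [([0.482, -0.464, -0.001], 0.6)]
top {'fx': np.float64(347.275), 'fy': np.float64(347.275), 'cx': np.float64(255.954), 'cy': np.float64(188.398), 'position': array([0.547, 0.029, 1.182]), 'orientation': array([-0.027,  0.715, -0.699,  0.013])}
tap_foot [([0.699, -0.009, 0.006], 0.82)]
sink_divider [([0.479, -0.013, 0.005], 0.8)]
outlet [([0.466, -0.061, 0.131], 0.65)]
spout_push [([0.513, -0.052, 0.159], 0.84)]
lever_push [([0.627, 0.047, 0.176], 0.79)]
lever_tip [([0.605, 0.056, 0.185], 0.59)]
pot [([0.516, -0.171, -0.178], 0.82)]
pot_rim [([0.513, -0.167, -0.063], 0.88), ([0.625, 0.047, 0.182], 0.52)]
mixing_bowl [([0.514, 0.116, -0.179], 0.74)]
caddy [([0.729, -0.245, 0.004], 0.82)]
mug [([0.726, 0.235, -0.003], 0.72)]
spice_jar [([0.46, 0.428, -0.004], 0.83)]
tumbler [([0.477, -0.468, 0.004], 0.66), ([0.695, -0.01, 0.005], 0.62)]
1.4 0.025 [5.58941016e-05 9.92396239e-01 1.23084123e-01 1.09569536e-05]
```

View pics/top0.png

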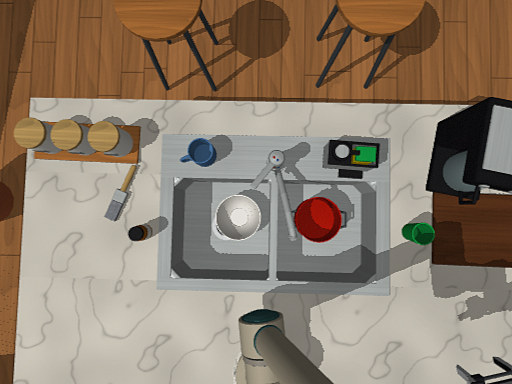

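View pics/scene0.png

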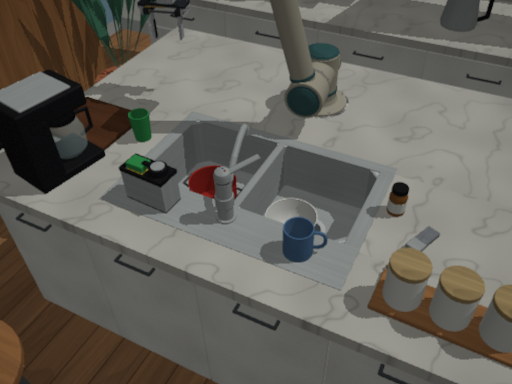

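Pot in the right-hand bowl at image (318,219) in the top view. The spout runs from the tap (276,157) to its outlet at (292,238), and the lever points left to (255,187). The network's positions agree with this, and the target spout angle is about 0.72.

```bash
cat > h.py <<'E'
from plant import r, gripper_to, inverse_kinematics, vision, models, telemetry
import cv2, numpy as np
FOOT=np.array([0.698,-0.009])
rad=lambda q: np.array([-np.cos(q),-np.sin(q)])
tan=lambda q: np.array([np.sin(q),-np.cos(q)])
quat=lambda yaw: np.array([0,np.cos(yaw/2),np.sin(yaw/2),0])
def pose(q,R,d,z,yaw=None):
    return np.r_[FOOT+R*rad(q)-d*tan(q),z], quat(q if yaw is None else yaw)
def angles(n=3):
    out={k:[] for k in ("outlet","spout_push","lever_push","lever_tip","pot","pot_rim","tap_foot")}
    for c in ("top","scene"):
        for _ in range(n):
            im=vision.snapshot(c)
            for k in out:
                m=models.mark_of(k,c)
                if m and m[0]["score"]>.5: out[k].append(m[0]["at"])
    cv2.imwrite("pics/last.png",im[:,:,::-1])
    for k,v in out.items():
        if v:
            p=np.median(v,axis=0); e=p[:2]-FOOT
            print(k,np.round(p,4),"q=%.3f R=%.3f n=%d"%(np.arctan2(-e[1],-e[0]),np.hypot(*e),len(v)))
    print("t",telemetry.current_t())
E
python3 - <<'E'
from h import *
gripper_to(0.0,30)
p=telemetry.current_ee_pos(); r.move_l([p[0],p[1],0.30],vel=.2)
P,o=pose(.222,.19,.05,.30); r.move_to(P,o)
P[2]=.165; print("g",r.move_l(P,o,vel=.15,guard=5))
f0=np.array(telemetry.current_wrist_force())
for q in np.arange(.23,.681,.05):
    P,o=pose(q,.19,.023,.165); r.move_l(P,o,vel=.08)
    print(round(q,2),np.round(np.array(telemetry.current_wrist_force())-f0,1))
print(telemetry.current_opening(),telemetry.current_ee_pos(),P)
angles(1)
E
```

```text
g False
0.23 [ 0.4 -1.  -0.3]
0.28 [ 1.  -0.8 -0.2]
0.33 [ 0.4 -1.3 -0.1]
0.38 [ 0.  -0.9 -0.1]
0.43 [ 0.5 -0.5 -0.1]
0.48 [-0.1 -0.7  0.6]
0.53 [ 0.3 -1.7  0.9]
0.58 [-0.5 -0.1  0.2]
0.63 [-0.5 -0.2  0.1]
0.68 [ 0.6 -0.9  0.2]
0.00023545427538402503 [ 0.53589797 -0.1107207   0.16499613] [ 0.53579894 -0.1105865   0.165     ]
outlet [ 0.5198 -0.1582  0.1309] q=0.697 R=0.232 n=1
spout_push [ 0.5506 -0.1311  0.1608] q=0.692 R=0.191 n=2
lever_push [0.6256 0.0478 0.1839] q=-0.665 R=0.092 n=2
lever_tip [0.608  0.0582 0.186 ] q=-0.642 R=0.112 n=2
pot [ 0.5145 -0.1727 -0.1808] q=0.728 R=0.246 n=1
pot_rim [ 0.5067 -0.1707 -0.0645] q=0.702 R=0.250 n=1
tap_foot [ 0.697  -0.0102  0.0028] q=0.901 R=0.002 n=2
t 10.4333
```

```bash
python3 - <<'E'
from h import *
P,o=pose(.70,.19,.023,.165); r.move_l(P,o,vel=.05)
P,o=pose(.70,.19,.07,.165); r.move_l(P,o,vel=.1)
angles(3)
E
```

```text
outlet [ 0.5206 -0.1593  0.1298] q=0.703 R=0.233 n=3
spout_push [ 0.553  -0.1326  0.1601] q=0.706 R=0.191 n=6
lever_push [0.6244 0.0482 0.1824] q=-0.661 R=0.093 n=6
lever_tip [0.6088 0.0581 0.185 ] q=-0.645 R=0.112 n=6
pot [ 0.5122 -0.1713 -0.1784] q=0.718 R=0.247 n=4
pot_rim [ 0.507  -0.1706 -0.065 ] q=0.702 R=0.250 n=3
tap_foot [ 0.6983 -0.0106  0.0034] q=1.756 R=0.002 n=5
t 13.7
```

View pics/last.png

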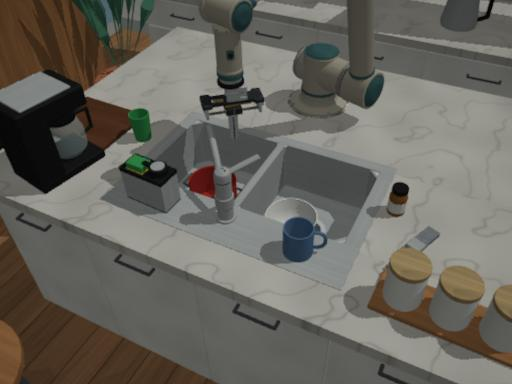

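The scene view shows the spout (212,140) over the red pot at (212,182), with the bystanders untouched. Measured spout angle is about 0.705 against 0.70–0.72 for the pot, so the spout is good. Next is the lever.

```bash
python3 - <<'E'
from h import *
P,o=pose(.70,.19,.07,.30); r.move_l(P,o,vel=.2)
P,o=pose(-.65,.095,.05,.30); r.move_to(P,o)
P[2]=.195; print("g",r.move_l(P,o,vel=.12,guard=5))
f0=np.array(telemetry.current_wrist_force())
for q in np.r_[np.arange(-.65,.76,.1)]:
    P,o=pose(q,.095,.022,.195); r.move_l(P,o,vel=.06)
print(np.round(np.array(telemetry.current_wrist_force())-f0,1))
for q in np.arange(.77,.90,.02):
    P,o=pose(q,.095,.022,.195); g=r.move_l(P,o,vel=.03,guard=8)
    print(round(q,2),g,np.round(np.array(telemetry.current_wrist_force())-f0,1))
    if g or np.linalg.norm(np.array(telemetry.current_wrist_force())-f0)>12: break
qc=q
r.hold(.3)
P,o=pose(qc,.095,.06,.195); r.move_l(P,o,vel=.1)
P[2]=.32; r.move_l(P,o,vel=.2)
p=[.40,.10,.32]; r.move_l(p,vel=.25)
angles(3)
im=vision.snapshot("top"); cv2.imwrite("pics/top2.png",im[:,:,::-1])
E
```

```text
g False
[-1.  -0.4 -0. ]
0.77 False [-0.8  1.1 -0.2]
0.79 False [-0.8  0.8 -0.1]
0.81 False [-1.9  2.   1.4]
0.83 False [-3.5  3.7  1.4]
0.85 False [-5.6  5.   1.6]
0.87 False [-6.   7.5  3.6]
0.89 False [-8.3  8.5  3.7]
outlet [ 0.521  -0.1598  0.1295] q=0.706 R=0.233 n=6
spout_push [ 0.5524 -0.1332  0.159 ] q=0.706 R=0.191 n=6
lever_push [ 0.6328 -0.074   0.1813] q=0.784 R=0.092 n=6
lever_tip [ 0.6177 -0.0887  0.1856] q=0.781 R=0.113 n=6
pot [ 0.5135 -0.17   -0.1789] q=0.717 R=0.245 n=5
pot_rim [ 0.5098 -0.1696 -0.0651] q=0.707 R=0.247 n=6
tap_foot [ 0.6982 -0.0087  0.0039] q=-2.090 R=0.000 n=6
t 28.825
```

View pics/last.png

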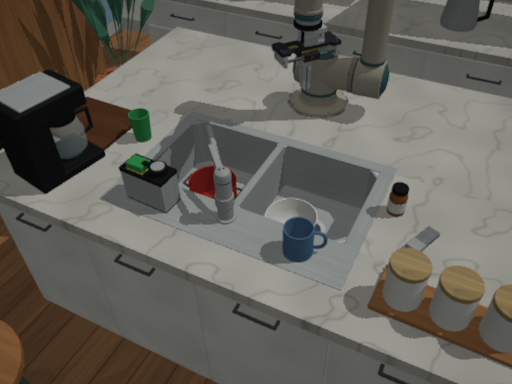

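The lever now lies over the spout at (215,160). The push force climbed to 12 N, so it is against the stop. Lever height and spout angle are unchanged, and nothing else has moved.

```bash
python3 -c "
from plant import r; print(r.sign_off())"
```

```text
the job is handed in; nothing more can be done
None
```

The job is handed in: the spout outlet measures about 12 mm from the middle of the red pot in plan, almost all of it because the spout is slightly shorter than the distance to the pot's centre; the lever is against the cold stop and still down (water off), and I saw nothing else disturbed.

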